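Load the spring-loaded tin feeder on the pastry bench

ROBOT

A 6-joint arm with a two-finger parallel gripper is mounted at the origin on the work surface. World frame = base frame: x ahead of the robot, y to its left, z up, the work surface at z = 0. Lengths are in m, angles in rad, forces in N, time in s.
With the tool pointing down it reaches from about 0.25 to 0.775 m from the base axis. Payload 4 kg.
Tool frame: the origin (TCP) lies midway between the tips of the shut fingers; the grasp point (between the pads) lies 19 mm behind it; z points along the fingers, y is the line along which they close (so a half turn about z gives the same grasp; the last joint's range is limited). The gripper opens to 94 mm and grips with 3 to 60 N. Pads are 16 mm wide; open, the fingers measure 119 mm over their backs; the gripper's body (75 mm by 177 mm) begins 78 mm behind the grasp point.
Start: joints at [1.08, 0.087, 1.371, -0, 1.684, -0.103], TCP at [0.208, 0.509, 0.206] pointing down, gripper open.
Joint ranges: [-3.1, 3.1], [-0.76, 2.03], [0.27, 2.55], [-1.08, 4.22], [0.17, 2.65], [-2.57, 2.57]. Speed limits (rad/s): [2.79, 2.79, 3.14, 3.14, 3.14, 3.14].

INTERFACE

Orientations are given as [roll, pitch, yaw] about the fixed x, y, z axes, in that order (R = Rz(yaw) Ry(pitch) Rx(roll)).
In Python, from bench import get_obs, snapshot, close_job gives the robot as it stands. The module is installed in compiled form; this text tells all that it offers.
- The arm moves only by the tool drive_tool, never from a script. Its argument "commands" is a list of rows, each a list of 6 numbers: the shift along the tool's x, y, z in units of 0.04 m (1.0 is 0.04 m), then the turn, a rotation vector about the tool's x, y, z in units of 0.1 rad (1.0 is 0.1 rad). In form: [[dx, dy, dz, wx, wy, wz], ...]. A call has 1 to 20 rows; each row shifts and turns the commanded pose from where the row before left it, along the tool's axes as they then stand; what a row does not reach is not made up. A row lasts 1/8 s, in which the tool goes at most 62.5 mm and 10.7 degrees, less where a joint would pass 70% of its speed; a pose out of reach is approached as far as the arm can. A call with a number of a shift or a turn outside -1 to 1 is refused whole. A call with a gripper value outside its range is refused whole. "gripper" is the closure, from 0 (fully open) to 1 (shut), set as the call begins (left out, the last holds). The fingers move at their own pace and stop on an object; the grip force is fixed at half the most. Time passes only in rows, so rows that do not move let the fingers close. It gives the time, the measured TCP pose, the force, the opening and the grip force at its end, in the units of the state.
- get_obs(): the state, without advancing time (a new reading comes with each control period).
- snapshot(name): name is "scene" or "top"; returns a dict with "image" (420x560x3 uint8, blue, green, red), "range_z" (420x560 float32, m along the optical axis (not along the pixel's ray), 0 where there is no reading), "fx", "fy", "cx", "cy" (pixels), "k1" (the pictures are not rectified: a ray, as slopes to the right and down, at radius r is drawn at 1 + k1 r^2 times it, then the intrinsics apply), "rvec" (rotation vector, rad) and "tvec" (3), from world to camera coordinates, as OpenCV has them. Camera axes: x right, y down, z forward; pixel columns grow to the right and rows downward; lengths in m; the calibration is good to about 2 mm. A picture is of the moment at which its call begins.
- close_job(): hands the job in; it is judged then, once.
The state is a dict: "time": time; "joint_positions": joint angles; "qvel": joint speeds; "joint_torque": joint torques, N m; "tool_pos": TCP position; "ee_rot": TCP orientation; "wrist_force": force on the tool from outside, world axes, zero at the start; "wrist_torque": the same for the moment, N m; "width": finger opening in m; "finger_force": force on a finger pad.
Only numpy, scipy, OpenCV 4.12 (cv2) and the standard library are available. Lean on these libraries where they do the work, as an engineer would, in place of code of your own. Each camera call takes 0.05 s, during which the arm holds its last target. There are 200 camera calls.

TASK

Load both low oblong biscuit tins into the leaning spring-loaded feeder, lying flat across its column and one after the other: press each one down until the catches at the mouth snap over it and it stays down by itself. Then slide the feeder's cover fully shut over the mouth, let go, and leave everything else on the bench where it stands.

Things in the scene. Friction and masses are not known exactly. Their poses are not given: they have to be found in the camera images.
- tin_a_mid (a point): centre (half-way up) of one low oblong lidded tin of plain metal, 64 long (its x) by 40 wide (its y) by 28 high (its z), 80 g or so. It starts flat on the bench, lid up.
- tin_b_mid (a point): centre of the other low oblong tin, identical to the first.
- column: feeder's steel column, fixed, leaning 30 degrees to the robot. Origin: centre of its open mouth at rim level, about 138 above the bench. z: along the column, out of the mouth; tins go in along -z. x: across its short side, away from the robot and up; y: level, along its long side. Inside 45 (x) by 70 (y); the top 14 mm flare out by 6 each way. The x sides are open 46 wide in the middle, all the way down, for fingers.
- catch_level (a point): point on the column's axis 36 below the rim (axes as the column's), level with the flat undersides of two sprung catches. They jut in 9 at both y ends, sloping from 17 to 33 below the rim; a tin set in the mouth rests on the slopes, underside 17 to 25 below the rim. Pushed (a few N) it parts them; once its top is below this point they snap over it and it springs up against them.
- feeder: the feeder's grey base plate, fixed, 150 (x) by 245 (y, from -70 to 175) by 10 thick; origin on the bench. The mouth is at x -34, y 0, z 138 from here; y is the column's y. A tin goes in with its 64 mm length along y and its top square to the column; the second goes on top of the first and pushes it 28 further down. A latched tin's centre is 50 below the rim.
- platform (a joint): sprung white platform in the column that carries the tins, m pushed down from rest. At 0 its top is 40 below the rim; it goes down at most 0.064. The spring pushes up with 4 N at 0 and 1.5 N more for each 10 mm. One latched tin: about 0.024 (7.6 N); two: about 0.052 (12 N).
- cover (a joint): sliding cover of the mouth, m: 0 drawn right back to the column's +y side, 0.105 fully shut (it slides along the column's -y, against an end stop, about 2 N of friction). It starts open, 0 to 0.015. It is a steel plate 3 to 6 above the rim.
- cover_handle (a point): centre of the cover's upright black grip, 34 (column x) by 10 (column y) by 24 (column z), whose underside is on the plate and whose centre is 18 above the rim plane; it can be pushed or pinched. It lies at column y = 0.125 minus the cover's joint value.
- big_tin_mid (a point): centre of a larger oblong tin, 74 by 54 by 48 high: not for the feeder, to be left alone.
- round_tin_mid (a point): centre of a round tin, 58 in diameter, 28 high: not for the feeder, to be left alone.
- ramekin_mid (a point): centre of a white ramekin, 80 in diameter, 45 high, beyond the tins: to be left alone.
- jar_mid (a point): centre of a jar, 72 in diameter, 100 high, beyond the feeder: to be left alone.
- spatula: spatula lying on the bench to the left: to be left alone.
Mind the look-alikes: they are no part of the job. What is shaped like the part that bears tin_a_mid but brown is not meant.

How it is judged:
On the way, in this order (a step that is already met when the one before it is completed fails the run):
1. one tin alone is latched under the catches, square in the column, and the fingers are off it (((x of tin_a_mid in the frame of column between -0.006 and 0.006 m and y of tin_a_mid in the frame of column between -0.006 and 0.006 m and z of tin_a_mid in the frame of column between -0.056 and -0.046 m and angle between the z axis of tin_a_mid and the z axis of column, either way round below 0.12 rad and contact force between the fingers and tin_a below 0.1 N and value of joint platform between 0.019 and 0.03 m) or (x of tin_b_mid in the frame of column between -0.006 and 0.006 m and y of tin_b_mid in the frame of column between -0.006 and 0.006 m and z of tin_b_mid in the frame of column between -0.056 and -0.046 m and angle between the z axis of tin_b_mid and the z axis of column, either way round below 0.12 rad and contact force between the fingers and tin_b below 0.1 N and value of joint platform between 0.019 and 0.03 m))), for 0.2 s.
2. the other tin is latched on top of it and the fingers are off (x of tin_a_mid in the frame of column between -0.006 and 0.006 m and y of tin_a_mid in the frame of column between -0.006 and 0.006 m and z of tin_a_mid in the frame of column between -0.085 and -0.046 m and angle between the z axis of each of tin_a_mid, tin_b_mid and the z axis of column, either way round below 0.12 rad and contact force between the fingers and tin_a below 0.1 N and x of tin_b_mid in the frame of column between -0.006 and 0.006 m and y of tin_b_mid in the frame of column between -0.006 and 0.006 m and z of tin_b_mid in the frame of column between -0.085 and -0.046 m and contact force between the fingers and tin_b below 0.1 N and value of joint platform between 0.047 and 0.058 m), for 0.2 s.
At the end, for the whole second after the job is handed in: both low oblong tins are in the column under the catches, square to it (within 6 mm of its axis, 0.12 rad), at rest, their centres 46 to 85 mm below the rim, the platform 47 to 58 mm down, and the cover is shut to within 4 mm (all of step 2 and value of joint cover above 0.101 m and linear speed of each of tin_a, tin_b below 0.02 m/s); the robot touches nothing.
It fails at once if the larger tin is moved more than 30 mm (distance of big_tin_mid from where it was at the start of the episode above 0.03 m).
It fails at once if the round tin is moved more than 30 mm (distance of round_tin_mid from where it was at the start of the episode above 0.03 m).
It fails at once if the ramekin is moved more than 30 mm (distance of ramekin_mid from where it was at the start of the episode above 0.03 m).
It fails at once if the jar is moved more than 30 mm (distance of jar_mid from where it was at the start of the episode above 0.03 m).
It fails at once if the spatula is moved more than 30 mm (distance of spatula from where it was at the start of the episode above 0.03 m).
It also fails if it takes over 72 s, if anything falls off the work surface, if the arm or the gripper's body presses on something with over 40 N, if the wrist force passes 120 N, or if a joint passes its speed limit or range.

## Working session

There is one attempt and no reset: what is moved stays moved. The work goes in short steps, Python scripts to look and compute and a tool call to move; the robot and the scene stay as the last step left them, time stands still between calls to the robot, and variables do not carry over. Pictures are saved under pics/ and viewed, at most 10 in all, crops included, and the job is handed in when it is done.

Besides the shell and the picture viewer there is one more tool, called after "Request:" in YAML: its name, and indented under it one key for each argument. drive_tool: Moves the arm, as the interface text tells. Its arguments: {"type":"object","properties":{"commands":{"type":"array"},"gripper":{"type":"number"}},"required":["commands"]}

```bash
mkdir -p pics
cat > h.py <<'E'
import numpy as np, cv2
from scipy.spatial.transform import Rotation as Ro
from bench import get_obs, snapshot, close_job
def snap(n):
    s=snapshot(n); R=cv2.Rodrigues(np.array(s["rvec"],float))[0]; s["R"]=R; s["t"]=np.array(s["tvec"],float).ravel(); return s
def cloud(s):
    v,u=np.mgrid[0:420,0:560]; xd=(u-s["cx"])/s["fx"]; yd=(v-s["cy"])/s["fy"]; x,y=xd.copy(),yd.copy()
    for _ in range(15):
        k=1+s["k1"]*(x*x+y*y); x,y=xd/k,yd/k
    z=s["range_z"]; P=np.stack([x*z,y*z,z],-1)
    W=(P-s["t"])@s["R"]; W[z==0]=np.nan; return W
E
python3 - <<'E'
from h import *
for n in ("scene","top"):
    s=snap(n); cv2.imwrite(f"pics/{n}0.png",s["image"]); np.save(n+"0.npy",cloud(s)); print(n,s["fx"],s["k1"],-s["R"].T@s["t"])
o=get_obs(); print(o)
E
```

```text
scene 431.0060180217977 -0.11492829037945256 [ 1.26789988 -0.84773207  0.83054981]
top 525.3747879484529 -0.06659824826929446 [ 0.31032641 -0.03830218  1.78822533]
{'time': 0.1, 'joint_positions': array([ 1.07987120e+00,  8.79061757e-02,  1.37207830e+00, -1.50012761e-05,
        1.68354303e+00, -1.03101336e-01]), 'qvel': array([ 0.00184504, -0.00159342, -0.0039545 , -0.00049118, -0.00155842,
        0.00020854]), 'joint_torque': array([ 2.31843464e-03, -3.41250193e+01, -3.03302729e+01,  7.20726396e-02,
        3.03134252e-02, -1.10941357e-04]), 'tool_pos': array([0.20778464, 0.5087359 , 0.20442007]), 'ee_rot': array([-3.13966654e+00, -1.84302244e-04,  2.75376702e+00]), 'wrist_force': array([ 0.1290483 , -0.30764603,  0.81828065]), 'wrist_torque': array([-0.00909849, -0.05872614, -0.02836424]), 'finger_force': 0.0, 'width': 0.09407896699794714}
```

View pics/scene0.png

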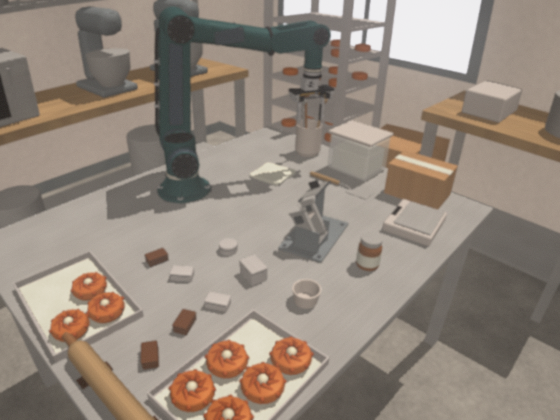

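View pics/top0.png

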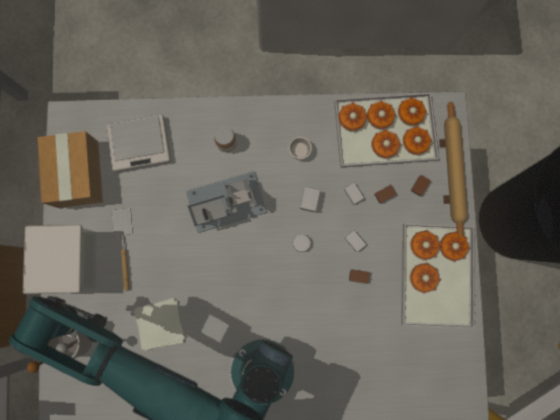

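The scene and top pictures show the two grey low tins at top (355,193) and (357,241). The big tin is at (311,199), the round one at (302,243), the feeder at (228,202) and the ramekin at (301,149). I'll measure them from the depth cloud and enlarge crops.

Run:
```python
from h import *
W=np.load("top0.npy"); im=cv2.imread("pics/top0.png")
a=cv2.resize(im[165:240,180:272],None,fx=6,fy=6,interpolation=cv2.INTER_CUBIC)
cv2.imwrite("pics/crop_f.png",a)
def blob(u,v,r,z0,z1):
    m=np.zeros((420,560),bool); m[v-r:v+r,u-r:u+r]=1
    m&=(W[...,2]>z0)&(W[...,2]<z1); p=W[m]; 
    rc=cv2.minAreaRect((p[:,:2]*1000).astype(np.float32)); return len(p),p.mean(0).round(4),rc
print(blob(355,193,18,.018,.04)); print(blob(357,241,18,.018,.04)); print(blob(311,199,22,.038,.06))
print(blob(302,243,15,.018,.04)); print(blob(225,139,18,.08,.12));print(blob(301,149,18,.03,.06))
m=np.zeros((420,560),bool); m[165:240,180:275]=1; m&=(W[...,2]>.004)&(W[...,2]<.016)
p=W[m]; print(len(p),np.nanmedian(p[:,2]),cv2.minAreaRect((p[:,:2]*1000).astype(np.float32)))
S=np.load("scene0.npy"); im=cv2.imread("pics/scene0.png")
cv2.imwrite("pics/crop_s.png",cv2.resize(im[170:265,265:365],None,fx=6,fy=6,interpolation=cv2.INTER_CUBIC))
m=np.zeros((420,560),bool); m[170:265,265:365]=1; m&=(S[...,2]>.004)&(S[...,2]<.016)
p=S[m]; print(len(p),cv2.minAreaRect((p[:,:2]*1000).astype(np.float32)))
```

```text
(220, array([ 0.5852, -0.3246,  0.0278]), ((585.8121948242188, -324.85943603515625), (63.531837463378906, 42.60464096069336), 27.924530029296875))
(225, array([ 0.4229, -0.3218,  0.028 ]), ((422.673583984375, -321.7825622558594), (63.85417556762695, 40.79384994506836), 40.65192413330078))
(346, array([ 0.5668, -0.1728,  0.0483]), ((567.4581909179688, -172.8819122314453), (53.58409118652344, 73.72750854492188), 75.80066680908203))
(232, array([ 0.4211, -0.1404,  0.0282]), ((421.49676513671875, -140.6695556640625), (54.42621994018555, 55.17183303833008), 43.37501525878906))
(302, array([0.7776, 0.1091, 0.0991]), ((779.4010009765625, 109.099609375), (62.140533447265625, 62.31974411010742), 4.464895725250244))
(144, array([ 0.7509, -0.1463,  0.0424]), ((744.341796875, -145.3539276123047), (76.94271087646484, 77.98709869384766), 13.344477653503418))
2104 0.008494675840408507 ((569.1566162109375, 108.63689422607422), (325.08721923828125, 257.0009460449219), 88.52828216552734)
1707 ((484.7657470703125, 256.07366943359375), (408.1251525878906, 653.3626708984375), 44.2121467590332)
```

View pics/crop_f.png

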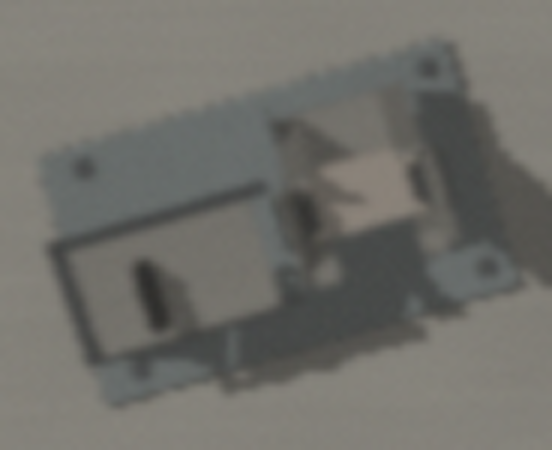

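View pics/crop_s.png

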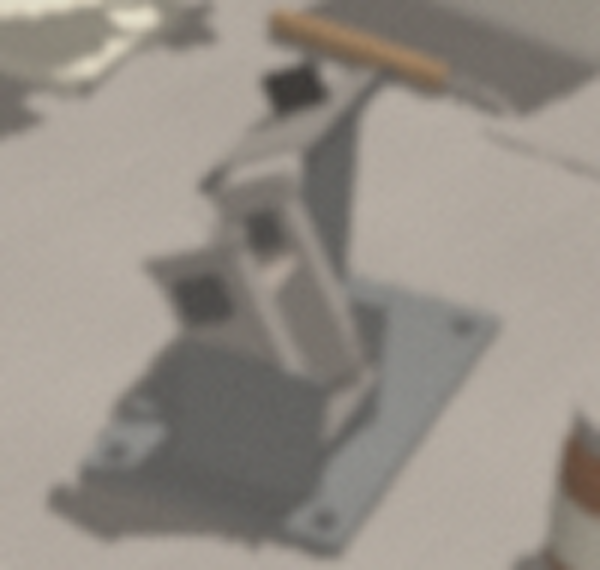

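The crops show the plate corners: top crop (42,157), (455,42), (520,285), (115,403); scene crop (498,320), (335,553). The grip is at top crop (152,297). The cover is drawn back to the left, which is +y. Next I fit the feeder pose.

```bash
cat >> h.py <<'E'
def proj(s,P):
    C=np.atleast_2d(P)@s["R"].T+s["t"]; q=C[:,:2]/C[:,2:]; q=q*(1+s["k1"]*(q**2).sum(1,keepdims=True))
    return q*[s["fx"],s["fy"]]+[s["cx"],s["cy"]]
def feeder(x,y,yaw):
    Rf=Ro.from_euler('z',yaw).as_matrix(); o=np.array([x,y,0]); m=o+Rf@[-.034,0,.138]
    Rc=Rf@Ro.from_euler('y',-30,degrees=True).as_matrix(); return Rf,o,Rc,m
E
python3 - <<'E'
from h import *
from scipy.optimize import least_squares
st,ss=snap("top"),snap("scene")
A=np.array([[42,157],[455,42],[520,285],[115,403]])/6+[180,165]-.4
B=np.array([[498,320],[335,553]])/6+[265,170]-.4
H=np.array([[152,297]])/6+[180,165]-.4; Hs=np.array([[295,88]])/6+[265,170]-.4
c=lambda a,b:[.075*a,b,.010]
PA=np.array([c(1,.175),c(1,-.07),c(-1,-.07),c(-1,.175)]); PB=PA[:2]
def f(p):
    Rf,o,Rc,m=feeder(*p[:3]); h=m+Rc@[0,.125-p[3],.030]; hs=m+Rc@[0,.125-p[3],.02]
    return np.concatenate([proj(st,o+PA@Rf.T)-A,proj(ss,o+PB@Rf.T)-B,proj(st,h)-H,proj(ss,hs)-Hs]).ravel()
r=least_squares(f,[.56,.09,.27,.01],loss='soft_l1'); print(r.x,f(r.x).reshape(-1,2).round(2).tolist())
Rf,o,Rc,m=feeder(*r.x[:3]); print("mouth",m)
# cover/column points in column frame
W=np.concatenate([np.load("top0.npy")[165:240,180:272].reshape(-1,3),np.load("scene0.npy")[170:265,265:365].reshape(-1,3)])
C=(W-m)@Rc; W0=len(np.load("top0.npy")[165:240,180:272].reshape(-1,3))
for n,q in(("top",C[:W0]),("scene",C[W0:])):
    k=q[(q[:,1]>.04)&(abs(q[:,2])<.015)&(abs(q[:,0])<.04)]
    print(n,len(k),"cover z med",np.median(k[:,2]),"x",np.percentile(k[:,0],[3,97]),"y",np.percentile(k[:,1],[1,99]))
    g=q[(q[:,2]>.02)&(q[:,2]<.04)&(abs(q[:,0])<.04)&(abs(q[:,1]-.06)<.1)];print(" grip",len(g),g.mean(0) if len(g) else'', g.min(0),g.max(0))
    # inside platform
    g=q[(abs(q[:,0])<.02)&(abs(q[:,1])<.022)&(q[:,2]>-.08)&(q[:,2]<-.02)];print(" platform",len(g),np.median(g[:,2]))
E
```

```text
[0.58435724 0.05710932 0.25736734 0.00229074] [[-0.08, -0.78], [-0.32, -1.15], [0.92, -0.19], [-0.91, 0.1], [0.3, 0.08], [-0.47, -0.27], [0.09, 0.92], [-0.52, -0.21]]
mouth [0.55147709 0.04845512 0.138     ]
top 760 cover z med 0.004851445253001342 x [-0.03379326  0.03576918] y [0.04146028 0.16976984]
 grip 38 [0.00308006 0.12425381 0.0301291 ] [-0.01455591  0.11908995  0.02038263] [0.01857668 0.13021222 0.03942918]
 platform 150 -0.04012144607326994
scene 284 cover z med 0.004264973958870676 x [-0.02912817  0.03838035] y [0.04058464 0.16631334]
 grip 33 [0.00361861 0.12125775 0.02534313] [-0.01699349  0.11570451  0.02037378] [0.01888747 0.12911531 0.03034413]
 platform 14 -0.0410940095582462
```

```bash
cat >> h.py <<'E'
YAW=.25737
Rf,of,Rc,M=feeder(.58436,.05711,YAW); M=M+Rc@[.002,0,0]
RP=np.stack([Rc[:,1],Rc[:,0],-Rc[:,2]],1)   # tool axes when placing
def down(a):  # pointing down, tool y at azimuth a (deg)
    y=np.array([np.cos(np.radians(a)),np.sin(np.radians(a)),0]); z=np.array([0,0,-1.]); return np.stack([np.cross(y,z),y,z],1)
def col(x,y,z): return M+Rc@[x,y,z]
def to(P,R=None):
    o=get_obs(); Rt=Ro.from_euler('xyz',o["ee_rot"]).as_matrix(); p=o["tool_pos"]
    print("t",round(o["time"],2),"pos",p.round(4),"col",((p-M)@Rc).round(4),"w",round(o["width"],4))
    print(" shift units",(Rt.T@(np.array(P)-p)/.04).round(2))
    if R is not None:
        print(" turn units",(Ro.from_matrix(Rt.T@R).as_rotvec()/.1).round(2)," shift after turn",(R.T@(np.array(P)-p)/.04).round(2))
E
python3 - <<'E'
from h import *
T,S=np.load("top0.npy"),np.load("scene0.npy")
for n,c in(("a",(.5855,-.3246)),("b",(.423,-.322))):
    for w,C in(("top",T),("scene",S)):
        q=C.reshape(-1,3); q=q[(np.hypot(q[:,0]-c[0],q[:,1]-c[1])<.05)]
        q=q[(q[:,2]>.022)&(q[:,2]<.034)]; d=q[:,:2]-q[:,:2].mean(0); e,v=np.linalg.eigh(d.T@d/len(d)); l=v[:,1]
        rc=cv2.minAreaRect((q[:,:2]*1000).astype(np.float32))
        print(n,w,len(q),q.mean(0).round(4),"PCA ang",np.degrees(np.arctan2(l[1],l[0]))%180,"size",np.sqrt(12*e),[np.round(x,1) for x in rc])
to([.423,-.322,.2],down(-49.4))
E
```

```text
a top 177 [ 0.5858 -0.3251  0.0276] PCA ang 31.837660079388996 size [0.04152345 0.0646077 ] [array([ 585.6, -324.8]), array([63.6, 42.3]), np.float64(29.8)]
a scene 278 [ 0.5896 -0.3276  0.0282] PCA ang 29.71352428766471 size [0.04278381 0.06416518] [array([ 587.5, -326.1]), array([63.6, 44.2]), np.float64(29.3)]
b top 189 [ 0.4235 -0.3217  0.028 ] PCA ang 41.90340114143723 size [0.03849527 0.06409688] [array([ 422.7, -321.8]), array([63.9, 40.8]), np.float64(40.7)]
b scene 215 [ 0.427  -0.3246  0.0286] PCA ang 40.13298917924371 size [0.04250571 0.06212414] [array([ 425.4, -323.7]), array([62.6, 41.4]), np.float64(38.4)]
t 0.2 pos [0.2078 0.5089 0.2048] col [-0.1549  0.5327  0.1654] w 0.094
 shift units [-12.83 -17.19   0.14]
 turn units [-1.000e-02  1.000e-02  2.045e+01]  shift after turn [-9.43 19.27  0.12]
```

Request:
drive_tool:
  commands:
    - [0,0,0,0,0,1]
    - [0,0,0,0,0,1]
    - [0,0,0,0,0,1]
    - [0,0,0,0,0,1]
    - [0,0,0,0,0,1]
    - [0,0,0,0,0,1]
    - [0,0,0,0,0,1]
    - [0,0,0,0,0,1]
    - [0,0,0,0,0,1]
    - [0,0,0,0,0,1]
    - [0,0,0,0,0,1]
    - [0,0,0,0,0,1]
    - [0,0,0,0,0,1]
    - [0,0,0,0,0,1]
    - [0,0,0,0,0,1]
    - [0,0,0,0,0,1]
    - [0,0,0,0,0,1]
    - [0,0,0,0,0,1]
    - [0,0,0,0,0,1]
    - [0,0,0,0,0,1]
  gripper: 0.35

```text
time: 2.7
tool_pos: [0.2079, 0.509, 0.2052]
ee_rot: [3.141, 0.001, 0.751]
wrist_force: [0.5, 0.3, 0.2]
width: 0.0611
finger_force: 0.0
```

Request:
drive_tool:
  commands:
    - [-0.5,0.9,0,0,0,0]
    - [-0.5,0.9,0,0,0,0]
    - [-0.5,0.9,0,0,0,0]
    - [-0.5,0.9,0,0,0,0]
    - [-0.5,0.9,0,0,0,0]
    - [-0.5,0.9,0,0,0,0]
    - [-0.5,0.9,0,0,0,0]
    - [-0.5,0.9,0,0,0,0]
    - [-0.5,0.9,0,0,0,0]
    - [-0.5,0.9,0,0,0,0]
    - [-0.5,0.9,0,0,0,0]
    - [-0.5,0.9,0,0,0,0]
    - [-0.5,0.9,0,0,0,0]
    - [-0.5,0.9,0,0,0,0]
    - [-0.5,0.9,0,0,0,0]
    - [-0.5,0.9,0,0,0,0]
    - [-0.5,0.9,0,0,0,0]
    - [-0.5,0.9,0,0,0,0]
    - [0,0,0,0,0,0]
    - [0,0,0,0,0,0]

```text
time: 5.2
tool_pos: [0.3887, -0.2092, 0.2052]
ee_rot: [-3.14, -0.0, 0.754]
wrist_force: [-0.4, 0.4, 0.1]
width: 0.0609
finger_force: 0.0
```

```bash
python3 -c "
from h import *
to([.425,-.323,.1],down(-49.2)); print(get_obs()['joint_positions'].round(2))"
```

```text
t 5.2 pos [ 0.3887 -0.2092  0.2052] col [-0.1615 -0.2077  0.1697] w 0.0609
 shift units [-1.29  2.7   2.63]
 turn units [-0.01 -0.    0.42]  shift after turn [-1.17  2.75  2.63]
[-0.62 -0.16  1.61  0.    1.69  0.19]
```

Request:
drive_tool:
  commands:
    - [0,0,0,0,0,0.42]
    - [-0.39,0.92,0.4,0,0,0]
    - [-0.39,0.92,0.4,0,0,0]
    - [-0.39,0.91,0.4,0,0,0]
    - [0,0,1,0,0,0]
    - [0,0,1,0,0,0]
    - [0,0,0.6,0,0,0]
    - [0,0,0,0,0,0]
    - [0,0,0,0,0,0]

```text
time: 6.32
tool_pos: [0.4263, -0.3234, 0.0551]
ee_rot: [3.139, -0.0, 0.713]
wrist_force: [0.4, 0.2, -0.1]
width: 0.0611
finger_force: 0.0
```

```bash
python3 -c "
from h import *
to([.425,-.323,.004],down(-49.2))
s=snap('scene'); cv2.imwrite('pics/g1.png',cv2.resize(s['image'][220:340,130:270],None,fx=4,fy=4))"
```

```text
t 6.33 pos [ 0.4263 -0.3234  0.0551] col [-0.2303 -0.3278  0.036 ] w 0.0611
 shift units [-0.02 -0.03  1.28]
 turn units [ 0.02 -0.    0.01]  shift after turn [-0.02 -0.03  1.28]
```

View pics/g1.png

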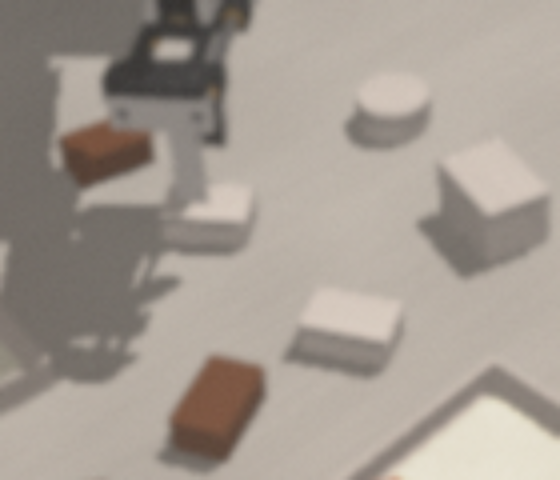

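The gripper sits over the nearer tin, with the visible finger at crop (190,200) beside the tin. I'll descend and grip.

Request:
drive_tool:
  commands:
    - [0,0,0.6,0,0,0]
    - [0,0,0.4,0,0,0]
    - [0,0,0.25,0,0,0]
    - [0,0,0,0,0,0]
    - [0,0,0,0,0,0]

```text
time: 7.0
tool_pos: [0.4258, -0.3239, 0.0041]
ee_rot: [3.14, -0.0, 0.712]
wrist_force: [0.5, -0.0, -0.3]
width: 0.0613
finger_force: 0.0
```

Request:
drive_tool:
  commands:
    - [0,0,0,0,0,0]
    - [0,0,0,0,0,0]
    - [0,0,0,0,0,0]
    - [0,0,0,0,0,0]
    - [0,0,0,0,0,0]
    - [0,0,0,0,0,0]
  gripper: 1

```text
time: 7.75
tool_pos: [0.4254, -0.3235, 0.0038]
ee_rot: [-3.141, -0.0, 0.712]
wrist_force: [-1.7, 0.8, 4.8]
width: 0.0398
finger_force: 29.8
```

Request:
drive_tool:
  commands:
    - [0,0,-1,0,0,0]
    - [0,0,-1,0,0,0]
    - [0,0,-1,0,0,0]
    - [0,0,-1,0,0,0]
    - [0,0,-1,0,0,0]
    - [0,0,-1,0,0,0]
    - [0,0,0,0,0,0]

```text
time: 8.62
tool_pos: [0.427, -0.325, 0.247]
ee_rot: [3.133, -0.001, 0.712]
wrist_force: [0.2, -0.6, -0.7]
width: 0.0398
finger_force: 29.8
```

```bash
python3 -c "
from h import *
to(col(0,0,.1),RP)"
```

```text
t 8.62 pos [ 0.427 -0.325  0.247] col [-0.1341 -0.3294  0.2021] w 0.0398
 shift units [ 7.37 -5.57  0.5 ]
 turn units [ -4.6    2.95 -10.88]  shift after turn [8.24 3.35 2.55]
```

Request:
drive_tool:
  commands:
    - [0,0,0,-0.42,0.27,-0.99]
    - [0,0,0,-0.42,0.27,-0.99]
    - [0,0,0,-0.42,0.27,-0.99]
    - [0,0,0,-0.42,0.27,-0.99]
    - [0,0,0,-0.42,0.27,-0.99]
    - [0,0,0,-0.42,0.27,-0.99]
    - [0,0,0,-0.42,0.27,-0.99]
    - [0,0,0,-0.42,0.27,-0.99]
    - [0,0,0,-0.42,0.27,-0.99]
    - [0,0,0,-0.42,0.27,-0.99]
    - [0,0,0,-0.42,0.27,-0.99]
    - [0.8,0.3,0,0,0,0]
    - [0.8,0.3,0,0,0,0]
    - [0.8,0.3,0,0,0,0]
    - [0.8,0.3,0,0,0,0]
    - [0.8,0.3,0,0,0,0]
    - [0.8,0.3,0,0,0,0]
    - [0.8,0.3,0,0,0,0]
    - [0,0,0,0,0,0]

```text
time: 11.0
tool_pos: [0.4385, -0.0868, 0.2854]
ee_rot: [2.62, -0.007, 1.832]
wrist_force: [1.0, -0.1, -0.8]
width: 0.0398
finger_force: 29.8
```

```bash
python3 -c "
from h import *
to(col(0,0,.07),RP);print(get_obs()['joint_positions'].round(2))"
```

```text
t 11.0 pos [ 0.4385 -0.0868  0.2854] col [-0.0528 -0.102   0.1995] w 0.0398
 shift units [2.52 1.33 3.26]
 turn units [-0.02 -0.09 -0.  ]  shift after turn [2.55 1.32 3.24]
[-0.65 -0.49  1.78  0.41  1.52 -0.86]
```

Request:
drive_tool:
  commands:
    - [0.85,0.44,0.6,0,-0.09,0]
    - [0.85,0.44,0.6,0,0,0]
    - [0.85,0.44,0.6,0,0,0]
    - [0,0,0.95,0,0,0]
    - [0,0,0.95,0,0,0]
    - [0,0,0,0,0,0]
    - [0,0,0,0,0,0]

```text
time: 11.88
tool_pos: [0.5286, 0.0393, 0.1849]
ee_rot: [2.62, 0.001, 1.823]
wrist_force: [0.0, -0.8, -0.3]
width: 0.0396
finger_force: 29.8
```

Run:
```python
from h import *
to(col(0,0,0),RP)
o=get_obs(); p=o['tool_pos']
a=snap('scene'); b=snap('top')
A=cv2.resize(a['image'][150:250,265:365],(600,600),interpolation=cv2.INTER_CUBIC)
cv2.imwrite('pics/p1.png',A)
# tin in column frame
for n,s in(('scene',a),('top',b)):
    q=(cloud(s).reshape(-1,3)-M)@Rc
    k=q[(q[:,2]>.04)&(q[:,2]<.072)&(abs(q[:,0])<.03)&(abs(q[:,1])<.045)]
    print(n,len(k),k.min(0).round(4),k.max(0).round(4))
    # column body extents: y-end walls/rim
    k=q[(abs(q[:,2])<.006)&(abs(q[:,0])<.04)&(q[:,1]<.03)&(q[:,1]>-.06)]
    if len(k): print(' rim',len(k),np.percentile(k,[2,98],axis=0).round(4).tolist())
```

```text
t 11.88 pos [0.5286 0.0393 0.1849] col [ 0.0003 -0.003   0.0528] w 0.0396
 shift units [ 0.08 -0.    1.32]
 turn units [-0.02  0.03 -0.04]  shift after turn [ 0.08 -0.01  1.32]
scene 134 [-0.02   -0.0401  0.0484] [0.03   0.0254 0.0719]
 rim 36 [[-0.0299, -0.0419, -0.0055], [0.031, 0.0296, -0.0002]]Traceback (most recent call last):
  File "<stdin>", line 11, in <module>
    return umr_minimum(a, axis, None, out, keepdims, initial, where)
ValueError: zero-size array to reduction operation minimum which has no identity
```

View pics/p1.png

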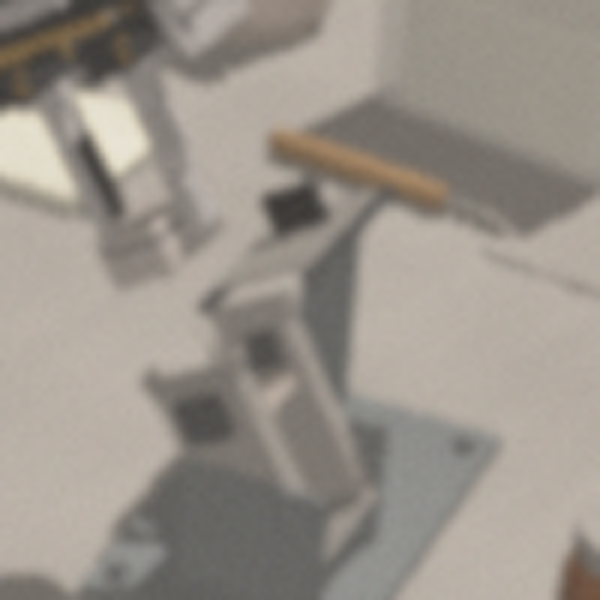

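The gripped tin is at crop (150,250) above the mouth, and the catch blocks are at (200,415) and (265,350). An overlay of the model will check alignment in both views.

```bash
cat > ov.py <<'E'
from h import *
import sys
name=sys.argv[1]; dy=float(sys.argv[2])
o=get_obs(); p=o['tool_pos']; R=Ro.from_euler('xyz',o['ee_rot']).as_matrix()
out=[]
for n,(r0,c0) in(('scene',(160,265)),('top',(160,180))):
    s=snap(n); f=6; A=cv2.resize(s['image'][r0:r0+95,c0:c0+65 if n=='scene' else c0+95],None,fx=f,fy=f,interpolation=cv2.INTER_CUBIC)
    def line(P,c): 
        q=((proj(s,np.array(P))-[c0,r0]+.5)*f).astype(int); cv2.polylines(A,[q.reshape(-1,1,2)],True,c,1)
    for hx,hy,z,c in((.0225,.035,-.014,(0,255,255)),(.0285,.041,0,(0,255,0))):
        line([col(a*hx,b*hy,z) for a,b in((1,1),(1,-1),(-1,-1),(-1,1))],c)
    g=p-R[:,2]*.0105+R[:,0]*dy
    for z in(-.014,.014): line([g+R@[a*.032,b*.02,z] for a,b in((1,1),(1,-1),(-1,-1),(-1,1))],(0,0,255))
    out.append(A)
cv2.imwrite(name,cv2.resize(np.hstack(out),None,fx=.83,fy=.83))
E
python3 ov.py pics/ov1.png -0.004
```

```text
(no output)
```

View pics/ov1.png

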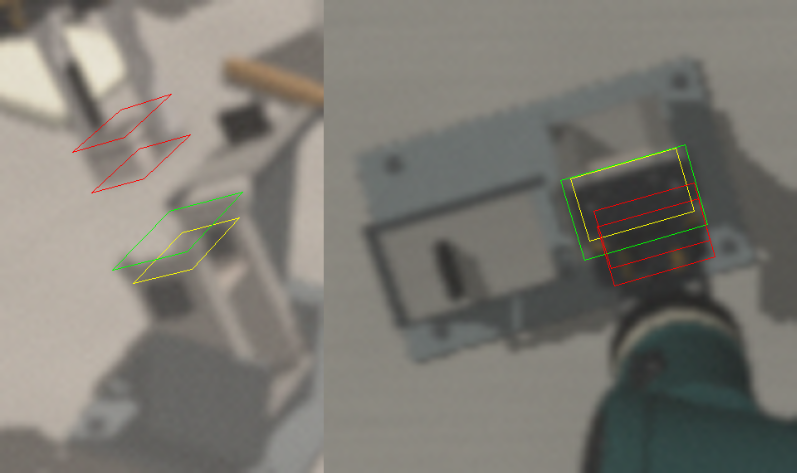

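The projected mouth matches the picture. I'll correct y by about 4 mm and lower into the flare.

Request:
drive_tool:
  commands:
    - [0.1,0,0.5,0,0,0]
    - [0,0,0.5,0,0,0]
    - [0,0,0.4,0,0,0]
    - [0,0,0.2,0,0,0]
    - [0,0,0,0,0,0]

```text
time: 12.7
tool_pos: [0.5579, 0.0528, 0.1288]
ee_rot: [2.621, -0.001, 1.825]
wrist_force: [-0.3, 3.6, -2.2]
width: 0.0397
finger_force: 30.0
```

Request:
drive_tool:
  commands:
    - [0,0,0.1,0,0,0]
    - [0,0,0.1,0,0,0]
    - [0,0,0,0,0,0]

```text
time: 13.08
tool_pos: [0.5618, 0.0539, 0.1224]
ee_rot: [2.621, -0.001, 1.826]
wrist_force: [-2.9, 3.8, -0.9]
width: 0.04
finger_force: 30.0
```

```bash
python3 -c "
from h import *
to(col(0,0,-.066),RP);o=get_obs();print('force col',(o['wrist_force']@Rc).round(1),o['wrist_torque'].round(2))"
```

```text
t 13.07 pos [0.5618 0.0539 0.1224] col [ 0.0001  0.0026 -0.0192] w 0.04
 shift units [-0.06  0.    1.17]
 turn units [-0.03  0.01 -0.03]  shift after turn [-0.07 -0.    1.17]
force col [-2.   4.4  0.2] [0.49 0.67 0.5 ]
```

Request:
drive_tool:
  commands:
    - [0.05,-0.02,0,0,0,0]
    - [0,0,0.1,0,0,0]
    - [0,0,0,0,0,0]

```text
time: 13.45
tool_pos: [0.5636, 0.0549, 0.1189]
ee_rot: [2.619, 0.002, 1.824]
wrist_force: [-0.9, -0.8, -1.6]
width: 0.0398
finger_force: 30.0
```

```bash
python3 -c "
from h import *
to(col(0,0,-.066),RP);o=get_obs();print('force col',(o['wrist_force']@Rc).round(1),o['wrist_torque'].round(2))"
```

```text
t 13.45 pos [0.5636 0.0549 0.1189] col [ 0.      0.0031 -0.0232] w 0.0398
 shift units [-0.07  0.    1.07]
 turn units [-0.01  0.04 -0.03]  shift after turn [-0.08 -0.    1.07]
force col [-1.8 -0.5 -0.9] [-0.15  0.46  0.04]
```

Request:
drive_tool:
  commands:
    - [0,0,0.15,0,0,0]
    - [0,0,0.15,0,0,0]
    - [0,0,0.15,0,0,0]
    - [0,0,0,0,0,0]

```text
time: 13.95
tool_pos: [0.5723, 0.0574, 0.103]
ee_rot: [2.619, 0.001, 1.824]
wrist_force: [-0.6, -0.8, 1.4]
width: 0.0402
finger_force: 30.0
```

Request:
drive_tool:
  commands:
    - [0,0,0.15,0,0,0]
    - [0,0,0.15,0,0,0]
    - [0,0,0.15,0,0,0]
    - [0,0,0.17,0,0,0]
    - [0,0,0,0,0,0]

```text
time: 14.58
tool_pos: [0.5843, 0.0607, 0.0816]
ee_rot: [2.619, 0.001, 1.825]
wrist_force: [-4.2, -0.9, 5.1]
width: 0.0395
finger_force: 30.0
```

```bash
python3 -c "
from h import *
to(col(0,0,-.066),RP);o=get_obs();print('force col',(o['wrist_force']@Rc).round(1),o['wrist_torque'].round(2))
s=snap('scene');cv2.imwrite('pics/l1.png',cv2.resize(s['image'][160:255,275:345],None,fx=6,fy=6,interpolation=cv2.INTER_CUBIC))"
```

```text
t 14.57 pos [0.5843 0.0607 0.0816] col [-0.      0.0035 -0.0662] w 0.0395
 shift units [-0.09  0.   -0.01]
 turn units [-0.01  0.03 -0.03]  shift after turn [-0.09  0.   -0.01]
force col [-1.2  0.2  6.6] [-0.03  0.38  0.06]
```

View pics/l1.png

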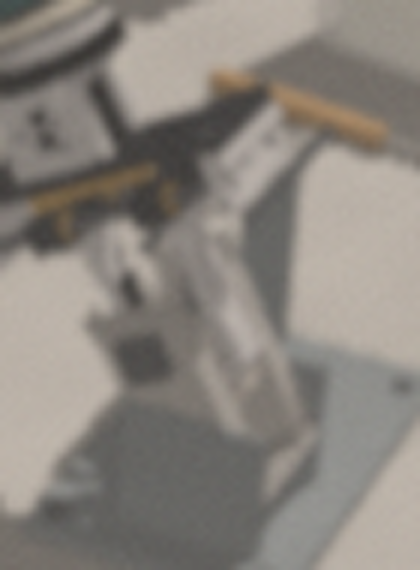

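Force along the column is about 6.6 N, which fits the spring, so the tin is down. I'll press slightly deeper, release and lift a little.

Request:
drive_tool:
  commands:
    - [0,0,0.05,0,0,0]
    - [0,0,0,0,0,0]

```text
time: 14.88
tool_pos: [0.585, 0.0609, 0.0802]
ee_rot: [2.619, 0.001, 1.825]
wrist_force: [-3.5, -2.0, 5.8]
width: 0.0393
finger_force: 30.0
```

Request:
drive_tool:
  commands:
    - [0,0,0,0,0,0]
    - [0,0,0,0,0,0]
    - [0,0,0,0,0,0]
    - [0,0,0,0,0,0]
  gripper: 0.35

```text
time: 15.38
tool_pos: [0.5841, 0.0609, 0.0788]
ee_rot: [2.622, 0.0, 1.825]
wrist_force: [1.1, -0.8, 1.1]
width: 0.0612
finger_force: 0.0
```

Request:
drive_tool:
  commands:
    - [0,0,-1,0,0,0]
    - [0,0,-1,0,0,0]
    - [0,0,-1,0,0,0]
    - [0,0,-1,0,0,0]
    - [-1,0,-0.5,0,0,0]
    - [-1,0,0,0,0,0]
    - [-1,0,0,0,0,0]
    - [-1,0,0,0,0,0]
    - [0,0,0,0,0,0]

```text
time: 16.5
tool_pos: [0.5381, -0.1188, 0.2349]
ee_rot: [2.622, -0.0, 1.821]
wrist_force: [-0.2, 0.7, -0.9]
width: 0.0612
finger_force: 0.0
```

```bash
cat > chk.py <<'E'
from h import *
for n in('scene','top'):
    q=(cloud(snap(n)).reshape(-1,3)-M)@Rc
    for lo,hi in((-.05,-.018),(-.018,.0),(-.09,-.05)):
        k=q[(q[:,2]>lo)&(q[:,2]<hi)&(abs(q[:,0])<.019)&(abs(q[:,1])<.022)]
        print(n,(lo,hi),len(k),np.median(k,0).round(4) if len(k) else '')
    k=q[(q[:,2]>-.045)&(q[:,2]<-.028)&(abs(q[:,0])<.021)&(abs(q[:,1])<.022)]
    if len(k)>20: print(' plane z=a+bx+cy',np.linalg.lstsq(np.c_[np.ones(len(k)),k[:,:2]],k[:,2],rcond=None)[0].round(4))
E
python3 chk.py; python3 -c "
from h import *
to([.5875,-.3262,.1],down(30.3-90))"
```

```text
scene (-0.05, -0.018) 20 [ 0.0153  0.0119 -0.0381]
scene (-0.018, 0.0) 0 
scene (-0.09, -0.05) 7 [ 0.0182  0.006  -0.062 ]
 plane z=a+bx+cy [-0.0354 -0.2122  0.0032]
top (-0.05, -0.018) 152 [ 0.0007  0.0006 -0.0366]
top (-0.018, 0.0) 0 
top (-0.09, -0.05) 10 [ 0.0184 -0.011  -0.0613]
 plane z=a+bx+cy [-0.0369  0.0091  0.0053]
t 16.6 pos [ 0.5378 -0.1164  0.2354] col [-0.0011 -0.1559  0.1119] w 0.061
 shift units [-5.39 -1.78  2.88]
 turn units [ 4.45 -3.37 12.64]  shift after turn [-1.57  5.16  3.38]
```

The first tin is latched: its top reads 36.6 mm below the rim and is square. Next is the second tin.

Request:
drive_tool:
  commands:
    - [0,0,0,0.34,-0.26,0.97]
    - [0,0,0,0.34,-0.26,0.97]
    - [0,0,0,0.34,-0.26,0.97]
    - [0,0,0,0.34,-0.26,0.97]
    - [0,0,0,0.34,-0.26,0.97]
    - [0,0,0,0.34,-0.26,0.97]
    - [0,0,0,0.34,-0.26,0.97]
    - [0,0,0,0.34,-0.26,0.97]
    - [0,0,0,0.34,-0.26,0.97]
    - [0,0,0,0.34,-0.26,0.97]
    - [0,0,0,0.34,-0.26,0.97]
    - [0,0,0,0.34,-0.26,0.97]
    - [0,0,0,0.34,-0.26,0.97]
    - [-0.3,1,0,0,0,0]
    - [-0.3,1,0,0,0,0]
    - [-0.3,1,0.5,0,0,0]
    - [-0.3,1,1,0,0,0]
    - [-0.3,1,1,0,0,0]
    - [0,0,0,0,0,0]
    - [0,0,0,0,0,0]

```text
time: 19.1
tool_pos: [0.5886, -0.3181, 0.1379]
ee_rot: [3.137, -0.002, 0.533]
wrist_force: [0.7, 0.7, 0.8]
width: 0.061
finger_force: 0.0
```

```bash
python3 -c "
from h import *
to([.5875,-.3262,.004],down(30.3-90))"
```

```text
t 19.1 pos [ 0.5886 -0.3181  0.1379] col [-0.0518 -0.364   0.0286] w 0.061
 shift units [-0.13  0.14  3.35]
 turn units [ 0.05 -0.02  0.04]  shift after turn [-0.13  0.16  3.35]
```

Request:
drive_tool:
  commands:
    - [-0.13,0.15,1,0.05,0,0.04]
    - [0,0,1,0,0,0]
    - [0,0,0.8,0,0,0]
    - [0,0,0.4,0,0,0]
    - [0,0,0.15,0,0,0]
    - [0,0,0,0,0,0]
    - [0,0,0,0,0,0]

```text
time: 19.98
tool_pos: [0.588, -0.3281, 0.0051]
ee_rot: [3.139, -0.003, 0.528]
wrist_force: [-0.1, 0.5, 0.6]
width: 0.0612
finger_force: 0.0
```

Request:
drive_tool:
  commands:
    - [0,0,0,0,0,0]
    - [0,0,0,0,0,0]
    - [0,0,0,0,0,0]
    - [0,0,0,0,0,0]
    - [0,0,0,0,0,0]
    - [0,0,0,0,0,0]
  gripper: 1

```text
time: 20.72
tool_pos: [0.5868, -0.3274, 0.0033]
ee_rot: [-3.141, -0.001, 0.528]
wrist_force: [-2.1, 1.0, 3.0]
width: 0.0398
finger_force: 30.0
```

Request:
drive_tool:
  commands:
    - [0,0,-1,0,0,0]
    - [0,0,-1,0,0,0]
    - [0,0,-1,0,0,0]
    - [0,0,-1,0,0,0]
    - [0,0,-1,0,0,0]
    - [0,0,-1,0,0,0]
    - [0,0,0,0,0,0]

```text
time: 21.6
tool_pos: [0.5882, -0.3288, 0.2471]
ee_rot: [3.134, -0.005, 0.528]
wrist_force: [-1.1, 0.3, -1.2]
width: 0.0398
finger_force: 30.0
```

```bash
python3 -c "
from h import *
to(col(0,.0033,.05),RP)"
```

```text
t 21.6 pos [ 0.5882 -0.3288  0.2471] col [ 2.000e-04 -3.742e-01  1.247e-01] w 0.0398
 shift units [ 3.41 -8.86  1.57]
 turn units [ -4.37   3.41 -12.68]  shift after turn [ 9.44 -0.    1.87]
```

Request:
drive_tool:
  commands:
    - [0,0,0,-0.34,0.26,-0.97]
    - [0,0,0,-0.34,0.26,-0.97]
    - [0,0,0,-0.34,0.26,-0.97]
    - [0,0,0,-0.34,0.26,-0.97]
    - [0,0,0,-0.34,0.26,-0.97]
    - [0,0,0,-0.34,0.26,-0.97]
    - [0,0,0,-0.34,0.26,-0.97]
    - [0,0,0,-0.34,0.26,-0.97]
    - [0,0,0,-0.34,0.26,-0.97]
    - [0,0,0,-0.34,0.26,-0.97]
    - [0,0,0,-0.34,0.26,-0.97]
    - [0,0,0,-0.34,0.26,-0.97]
    - [0,0,0,-0.34,0.26,-0.97]
    - [1,0,0,0,0,0]
    - [1,0,0,0,0,0]
    - [1,0,0,0,0,0]
    - [1,0,0,0,0,0]
    - [1,0,0,0,0,0]
    - [1,0,0,0,0,0]
    - [0,0,0,0,0,0]

```text
time: 24.1
tool_pos: [0.5259, -0.0926, 0.2409]
ee_rot: [2.624, -0.006, 1.823]
wrist_force: [0.5, -0.4, -1.3]
width: 0.0402
finger_force: 30.0
```

```bash
python3 -c "
from h import *
to(col(0,.0033,.05),RP)"
```

```text
t 24.1 pos [ 0.5259 -0.0926  0.2409] col [-0.0031 -0.1299  0.1195] w 0.0402
 shift units [3.33 0.06 1.75]
 turn units [-0.06 -0.03 -0.07]  shift after turn [3.33 0.08 1.74]
```

Request:
drive_tool:
  commands:
    - [0.83,0.02,0,-0.06,-0.03,-0.07]
    - [0.83,0.02,0,0,0,0]
    - [0.83,0.02,0.5,0,0,0]
    - [0.83,0.02,0.5,0,0,0]
    - [0,0,0.7,0,0,0]
    - [0,0,0,0,0,0]
    - [0,0,0,0,0,0]

```text
time: 24.98
tool_pos: [0.5298, 0.0418, 0.1861]
ee_rot: [2.616, 0.002, 1.824]
wrist_force: [0.0, 0.3, -1.1]
width: 0.0396
finger_force: 30.0
```

Run:
```python
from h import *
to(col(0,.0033,-.01),RP)
q=(cloud(snap('scene')).reshape(-1,3)-M)@Rc
k=q[(q[:,2]>.04)&(q[:,2]<.072)&(abs(q[:,0])<.03)&(abs(q[:,1])<.045)]
print(len(k),k.min(0).round(4),k.max(0).round(4))
```

```text
t 24.98 pos [0.5298 0.0418 0.1861] col [ 0.0025 -0.0009  0.053 ] w 0.0396
 shift units [ 0.11 -0.06  1.57]
 turn units [ 0.02  0.04 -0.03]  shift after turn [ 0.11 -0.06  1.57]
120 [-0.0279 -0.0377  0.0484] [0.0299 0.0313 0.072 ]
```

Request:
drive_tool:
  commands:
    - [0.11,-0.06,0.4,0,0,0]
    - [0,0,0.5,0,0,0]
    - [0,0,0.4,0,0,0]
    - [0,0,0.25,0,0,0]
    - [0,0,0.15,0,0,0]
    - [0,0,0,0,0,0]

```text
time: 25.78
tool_pos: [0.5596, 0.0548, 0.1261]
ee_rot: [2.616, 0.002, 1.825]
wrist_force: [-1.8, -0.1, -2.1]
width: 0.0403
finger_force: 30.0
```

```bash
python3 -c "
from h import *
to(col(0,.0033,-.066),RP);o=get_obs();print('force col',(o['wrist_force']@Rc).round(1),o['wrist_torque'].round(2))"
```

```text
t 25.77 pos [0.5596 0.0548 0.1261] col [ 0.0003  0.0041 -0.015 ] w 0.0403
 shift units [-0.02 -0.01  1.27]
 turn units [ 0.02  0.03 -0.01]  shift after turn [-0.02 -0.01  1.27]
force col [-2.6  0.4 -0.9] [-0.19  0.58  0.02]
```

Request:
drive_tool:
  commands:
    - [-0.02,-0.02,0.1,0,0,0]
    - [0,0,0.15,0,0,0]
    - [0,0,0.15,0,0,0]
    - [0,0,0,0,0,0]

```text
time: 26.28
tool_pos: [0.5671, 0.0562, 0.1129]
ee_rot: [2.615, 0.002, 1.826]
wrist_force: [-3.5, 0.6, 2.0]
width: 0.0397
finger_force: 30.0
```

Request:
drive_tool:
  commands:
    - [0,0,0.15,0,0,0]
    - [0,0,0.15,0,0,0]
    - [0,0,0,0,0,0]

```text
time: 26.65
tool_pos: [0.5729, 0.0578, 0.1024]
ee_rot: [2.615, 0.001, 1.826]
wrist_force: [-4.1, 1.1, 2.4]
width: 0.0401
finger_force: 30.0
```

Request:
drive_tool:
  commands:
    - [0,0,0.15,0,0,0]
    - [0,0,0.15,0,0,0]
    - [0,0,0.15,0,0,0]
    - [0,0,0.15,0,0,0]
    - [0,0,0,0,0,0]

```text
time: 27.28
tool_pos: [0.5845, 0.061, 0.0819]
ee_rot: [2.615, 0.001, 1.826]
wrist_force: [-6.7, 0.2, 5.6]
width: 0.0398
finger_force: 30.0
```

```bash
python3 -c "
from h import *
to(col(0,.0033,-.068),RP);o=get_obs();print('force col',(o['wrist_force']@Rc).round(1),o['wrist_torque'].round(2))"
```

```text
t 27.27 pos [0.5845 0.061  0.0819] col [ 0.0003  0.0037 -0.0662] w 0.0398
 shift units [-0.01 -0.01  0.05]
 turn units [ 0.03  0.02 -0.01]  shift after turn [-0.01 -0.01  0.05]
force col [-2.8  1.9  8. ] [0.28 1.19 0.35]
```

Request:
drive_tool:
  commands:
    - [0,0,0.08,0,0,0]
    - [0,0,0,0,0,0]
    - [0,0,0,0,0,0]

```text
time: 27.65
tool_pos: [0.5859, 0.0614, 0.0793]
ee_rot: [2.615, 0.001, 1.826]
wrist_force: [-7.9, 0.8, 5.8]
width: 0.0396
finger_force: 30.0
```

Request:
drive_tool:
  commands:
    - [0,0,0,0,0,0]
    - [0,0,0,0,0,0]
    - [0,0,0,0,0,0]
    - [0,0,0,0,0,0]
  gripper: 0.35

```text
time: 28.15
tool_pos: [0.5865, 0.0606, 0.0787]
ee_rot: [2.615, 0.003, 1.825]
wrist_force: [-0.7, -0.6, 0.3]
width: 0.061
finger_force: 0.0
```

Request:
drive_tool:
  commands:
    - [0,0,-1,0,0,0]
    - [0,0,-1,0,0,0]
    - [0,0,-1,0,0,0]
    - [0,0,-1,0,0,0]
    - [-1,0,-0.5,0,0,0]
    - [-1,0,0,0,0,0]
    - [-1,0,0,0,0,0]
    - [-1,0,0,0,0,0]
    - [0,0,0,0,0,0]

```text
time: 29.28
tool_pos: [0.539, -0.1192, 0.2333]
ee_rot: [2.617, 0.001, 1.821]
wrist_force: [-0.2, -0.1, -0.1]
width: 0.0611
finger_force: 0.0
```

```bash
python3 chk.py; python3 -c "
from h import *
to(col(0,.148,.09),RP)
q=(cloud(snap('top')).reshape(-1,3)-M)@Rc
g=q[(q[:,2]>.02)&(q[:,2]<.04)&(abs(q[:,0])<.025)&(abs(q[:,1]-.06)<.1)];print(len(g),g.mean(0),g.min(0),g.max(0))"
```

```text
scene (-0.05, -0.018) 27 [ 0.0164  0.0088 -0.0395]
scene (-0.018, 0.0) 0 
scene (-0.09, -0.05) 42 [ 0.0172  0.0084 -0.0738]
 plane z=a+bx+cy [-0.0344 -0.2416 -0.0567]
top (-0.05, -0.018) 155 [ 0.0008  0.0006 -0.0378]
top (-0.018, 0.0) 0 
top (-0.09, -0.05) 37 [ 0.0174  0.0013 -0.0738]
 plane z=a+bx+cy [-0.0374  0.0138 -0.0223]
t 29.38 pos [ 0.5387 -0.1166  0.2338] col [-0.0012 -0.1564  0.1101] w 0.0613
 shift units [7.61 0.01 0.48]
 turn units [ 0.02  0.03 -0.03]  shift after turn [7.61 0.03 0.5 ]
39 [-0.00029513  0.12432365  0.0286887 ] [-0.01895358  0.1193792   0.02055545] [0.01576157 0.130535   0.03698162]
```

The second tin is latched, top about 37.5 mm below the rim. Next I close the fingers and go behind the grip on its +y side.

Request:
drive_tool:
  commands:
    - [1,0,0,0,0,0]
    - [1,0,0,0,0,0]
    - [1,0,0,0,0,0]
    - [1,0,0,0,0,0]
    - [1,0,0,0,0,0]
    - [1,0,0,0,0,0]
    - [1,0,0,0,0,0]
    - [1,0,0,0,0,0]
    - [0,0,0,0,0,0]
    - [0,0,0,0,0,0]
  gripper: 1

```text
time: 30.68
tool_pos: [0.4578, 0.1935, 0.2338]
ee_rot: [2.615, 0.003, 1.827]
wrist_force: [-0.4, -0.0, -0.5]
width: 0.0003
finger_force: 0.0
```

```bash
python3 -c "
from h import *
to(col(0,.155,.013),RP)"
```

```text
t 30.68 pos [0.4578 0.1935 0.2338] col [-0.0006  0.1641  0.1098] w 0.0003
 shift units [-0.22  0.01  2.42]
 turn units [0.03 0.03 0.  ]  shift after turn [-0.23  0.01  2.42]
```

Request:
drive_tool:
  commands:
    - [0,0,0.8,0,0,0]
    - [0,0,0.8,0,0,0]
    - [0,0,0.5,0,0,0]
    - [0,0,0.3,0,0,0]
    - [0,0,0,0,0,0]

```text
time: 31.3
tool_pos: [0.5051, 0.204, 0.1499]
ee_rot: [2.617, 0.002, 1.823]
wrist_force: [0.4, -0.1, 0.6]
width: 0.0005
finger_force: 0.0
```

Request:
drive_tool:
  commands:
    - [-0.4,0,0,0,0,0]
    - [-0.4,0,0,0,0,0]
    - [-0.4,0,0,0,0,0]
    - [-0.4,0,0,0,0,0]
    - [-0.4,0,0,0,0,0]
    - [-0.4,0,0,0,0,0]
    - [-0.3,0,0,0,0,0]
    - [0,0,0,0,0,0]

```text
time: 32.3
tool_pos: [0.5328, 0.0997, 0.1525]
ee_rot: [2.613, 0.003, 1.823]
wrist_force: [-0.8, -0.3, -0.7]
width: 0.001
finger_force: 0.0
```

```bash
python3 -c "
from h import *
to(col(0,.033,.013),RP);o=get_obs();print('force col',(o['wrist_force']@Rc).round(1))"
```

```text
t 32.3 pos [0.5328 0.0997 0.1525] col [0.0009 0.0543 0.0151] w 0.001
 shift units [-0.53 -0.02  0.05]
 turn units [ 0.05  0.05 -0.03]  shift after turn [-0.53 -0.02  0.05]
force col [-1.1 -0.1 -0.2]
```

Request:
drive_tool:
  commands:
    - [-0.2,0,0,0,0,0]
    - [-0.15,0,0,0,0,0]
    - [-0.1,0,0,0,0,0]
    - [-0.08,0,0,0,0,0]
    - [0,0,0,0,0,0]

```text
time: 32.92
tool_pos: [0.5369, 0.0842, 0.1519]
ee_rot: [2.614, -0.006, 1.828]
wrist_force: [-5.0, 12.7, 4.9]
width: 0.0006
finger_force: 6.5
```

```bash
python3 -c "
from h import *
to(col(0,.033,.013),RP);o=get_obs();print('force col',(o['wrist_force']@Rc).round(1))
s=snap('scene');q=(cloud(s).reshape(-1,3)-M)@Rc
im=s['image'].reshape(-1,3).max(1)
g=q[(q[:,2]>.01)&(q[:,2]<.032)&(abs(q[:,0])<.02)&(abs(q[:,1]-.06)<.1)&(im<70)];print(len(g),g.mean(0),g.min(0),g.max(0))"
```

```text
t 32.92 pos [0.5369 0.0842 0.1519] col [0.0006 0.0382 0.0146] w 0.0006
 shift units [-0.13 -0.02  0.04]
 turn units [ 0.04 -0.06 -0.03]  shift after turn [-0.13 -0.02  0.04]
force col [ 1.1 13.6  5. ]
32 [0.00318139 0.01847338 0.02021009] [-0.00945573  0.01274902  0.01268398] [0.01639783 0.02447455 0.0280252 ]
```

The push met the end stop (13.6 N) with the grip centre at column y of about 0.019. I'll back off.

Request:
drive_tool:
  commands:
    - [0.4,0,0,0,0,0]
    - [0.3,0,-0.3,0,0,0]
    - [0,0,-1,0,0,0]
    - [0,0,-1,0,0,0]
    - [0,0,-1,0,0,0]
    - [1,0,-1,0,0,0]
    - [1,0,0,0,0,0]
    - [1,0,0,0,0,0]
    - [1,0,0,0,0,0]
    - [1,0,0,0,0,0]
    - [0,0,0,0,0,0]
    - [0,0,0,0,0,0]

```text
time: 34.48
tool_pos: [0.3965, 0.2787, 0.2996]
ee_rot: [2.615, 0.003, 1.825]
wrist_force: [-0.4, 0.2, 0.0]
width: 0.001
finger_force: 0.0
```

Run:
```python
from h import *
for n in('scene','top'):
    s=snap(n);q=(cloud(s).reshape(-1,3)-M)@Rc
    g=q[(q[:,2]>.022)&(q[:,2]<.036)&(abs(q[:,0])<.02)&(abs(q[:,1]-.03)<.06)];print(n,len(g),np.median(g,0))
    k=q[(abs(q[:,2]-.005)<.006)&(abs(q[:,0])<.04)&(abs(q[:,1])<.18)];print(' plate y',np.percentile(k[:,1],[2,98]))
    if n=='scene': cv2.imwrite('pics/end.png',cv2.resize(s['image'][150:320,150:400],None,fx=3,fy=3))
```

```text
scene 29 [0.0041994  0.01881044 0.0272203 ]
 plate y [-0.04047176  0.16298747]
top 35 [-0.00060558  0.02388505  0.02947799]
 plate y [-0.03633366  0.16740028]
```

View pics/end.png

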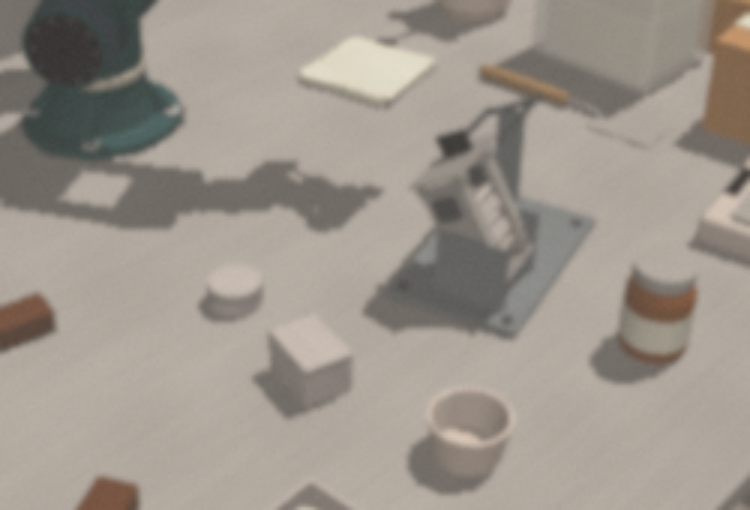

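The cover looks shut, with the grip at crop (455,143) over the mouth and the tins visible in the column slot. I'll push once more, a little firmer, to confirm the end stop.

Request:
drive_tool:
  commands:
    - [-1,0,0,0,0,0]
    - [-1,0,0,0,0,0]
    - [-1,0,0,0,0,0]
    - [-1,0,0,0,0,0]
    - [-1,0,1,0,0,0]
    - [0,0,1,0,0,0]
    - [0,0,1,0,0,0]
    - [0,0,1,0,0,0]
    - [-0.3,0,0.3,0,0,0]
    - [0,0,0,0,0,0]

```text
time: 35.83
tool_pos: [0.5337, 0.0937, 0.1509]
ee_rot: [2.616, 0.002, 1.822]
wrist_force: [1.1, 0.6, -0.2]
width: 0.0002
finger_force: 0.0
```

```bash
python3 -c "
from h import *
to(col(0,.038,.013),RP)"
```

```text
t 35.83 pos [0.5337 0.0937 0.1509] col [-0.0004  0.0483  0.014 ] w 0.0002
 shift units [-0.26  0.01  0.03]
 turn units [ 0.02  0.05 -0.04]  shift after turn [-0.26  0.01  0.03]
```

Request:
drive_tool:
  commands:
    - [-0.15,0,0,0,0,0]
    - [-0.1,0,0,0,0,0]
    - [0,0,0,0,0,0]

```text
time: 36.2
tool_pos: [0.5365, 0.0855, 0.1524]
ee_rot: [2.613, 0.003, 1.825]
wrist_force: [-0.5, -0.3, 0.5]
width: 0.0
finger_force: 0.0
```

Request:
drive_tool:
  commands:
    - [-0.1,0,0,0,0,0]
    - [0,0,0,0,0,0]

```text
time: 36.45
tool_pos: [0.5366, 0.0842, 0.152]
ee_rot: [2.614, -0.002, 1.827]
wrist_force: [-4.1, 5.3, 3.2]
width: 0.0007
finger_force: 3.1
```

Request:
drive_tool:
  commands:
    - [-0.1,0,0,0,0,0]
    - [0,0,0,0,0,0]

```text
time: 36.7
tool_pos: [0.5366, 0.0841, 0.1521]
ee_rot: [2.614, -0.01, 1.83]
wrist_force: [-7.0, 14.9, 5.2]
width: 0.001
finger_force: 8.0
```

```bash
python3 -c "
from h import *
to(col(0,.038,.013),RP)"
```

```text
t 36.7 pos [0.5366 0.0841 0.1521] col [0.0005 0.0382 0.0148] w 0.001
 shift units [-0.01 -0.01  0.05]
 turn units [ 0.04 -0.09 -0.03]  shift after turn [-0.01 -0.01  0.05]
```

It is a rigid stop: same position at higher force, so the cover is fully shut. I'll back off and hand in.

Request:
drive_tool:
  commands:
    - [0.4,0,0,0,0,0]
    - [0.3,0,-0.3,0,0,0]
    - [0,0,-1,0,0,0]
    - [0,0,-1,0,0,0]
    - [0,0,-1,0,0,0]
    - [0,0,0,0,0,0]
    - [0,0,0,0,0,0]
    - [0,0,0,0,0,0]

```text
time: 37.7
tool_pos: [0.4663, 0.0889, 0.2627]
ee_rot: [2.619, 0.001, 1.825]
wrist_force: [-0.1, 0.5, 0.1]
width: 0.0003
finger_force: 0.0
```

```bash
python3 -c "
from h import *
s=snap('top');q=(cloud(s).reshape(-1,3)-M)@Rc
s=snap('scene');q=(cloud(s).reshape(-1,3)-M)@Rc
g=q[(q[:,2]>.015)&(q[:,2]<.036)&(abs(q[:,0])<.02)&(abs(q[:,1]-.03)<.04)];print(len(g),np.median(g,0))
print(close_job())"
```

```text
51 [0.00142726 0.01978427 0.02255798]
the job is handed in; nothing more can be done
None
```

I loaded both low oblong tins under the catches, slid the cover shut against its end stop and handed the job in at about 38 s, with the arm clear of everything; the hand-in returned no verdict.

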